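# Hold the matching grid on a potato chipper for its wing nuts

### The arm

A 6-joint arm with a two-finger parallel gripper is mounted at the origin on a cart in front of the work surface, level with it; the furniture and walls round the work are solid. World frame = base frame: x ahead of the robot, y to its left, z up, the work surface at z = 0. Lengths are in m, angles in rad, forces in N, time in s.
With the tool pointing down it reaches from about 0.275 to 0.75 m from the base axis. Payload 10.2 kg.
Tool frame: the origin (TCP) lies midway between the tips of the shut fingers; the grasp point (between the pads) lies 19 mm behind it (env.hold_point_z is the distance from the TCP to the grasp point, in m); z points along the fingers, y is the line along which they close (so a half turn about z gives the same grasp; the last joint's range is limited). The gripper opens to 85 mm and grips with 20 to 120 N. Pads are 22 mm wide; open, the fingers measure 114 mm over their backs; the gripper's body (76 mm by 85 mm) begins 54 mm behind the grasp point. The pads swing forward as they close: fully open they stand 13 mm farther back than shut.
Start: joints at [1.075, 0.313, 1.498, -0, 1.331, -0.223], TCP at [0.141, 0.506, 0.231] pointing down, gripper open.
Joint ranges: [-2.94, 2.94], [-0.97, 2.17], [0.19, 2.56], [-1.23, 4.37], [0.02, 3.11], [-2.88, 2.88]. Speed limits (rad/s): [2.39, 2.39, 3.01, 3.14, 3.14, 3.14].

### API

Orientations are given as a unit quaternion [x, y, z, w].
In Python, from bench import env, kinematics, monitor, eyes, job gives the robot as it stands. The module is installed in compiled form; this text tells all that it offers. Calls block until the motion is done:
- env.reach(position, orientation): joint-space move of the TCP to a pose.
- env.movel(position, velocity=0.15, frame=None, guard=None): straight line of the TCP; frame=None keeps the orientation; velocity is the mean speed in m/s. With guard (N) it stops when the force on the tool has changed by that much, and returns True; else False.
- env.set_joints(angles): joint-space move.
- env.release() and env.close_gripper(effort=None): open the fingers fully, or close them until they stop; effort is the grip in N (None keeps the last).
- env.hold(seconds).
- kinematics.ik(position, orientation): joint angles nearest the present ones, or None.
- monitor.sense(): the state.
- eyes.grab_frame(name): name is "side" or "top" or "wrist"; returns a dict with "frame" (480x640x3 uint8, red, green, blue), "mtx" (3x3 intrinsics, pixels), "view" (4x4, takes a point from world to camera coordinates). Camera axes: x right, y down, z forward; pixel columns grow to the right and rows downward; lengths in m; the calibration is good to about 2 mm. The wrist camera is an equidistant fisheye: a pixel r from the principal point sees the ray r / f radians off the axis. A picture is of the moment at which its call begins. There is no depth.
A pose or a line that the arm cannot do raises env.MotionError and nothing moves.
- job.hand_in(): hands the job in; it is judged then, once.
The state is a dict: "clock": time; "joints": joint angles; "qvel": joint speeds; "joint_efforts": joint torques, N m; "position": TCP position; "ee_rot": TCP orientation; "contact_force": force on the tool from outside, world axes, zero at the start; "ft_torque": the same for the moment, N m; "finger_gap": opening from 0.0 (shut) to 1.0 (fully open); "gripper_force": force on a finger pad.
Only numpy, scipy, OpenCV 4.12 (cv2) and the standard library are available. Lean on these libraries where they do the work, as an engineer would, in place of code of your own. Each camera call takes 0.05 s, during which the arm holds its last target. There are 200 camera calls.

### The job

Fit the potato chipper with the cutting grid that belongs to the pusher now lying between its rails (same colour: orange for thick chips, blue for thin ones): lift that grid from the wooden stand, slip its two holes over the studs and bring it flat against both posts. Then press it there gently with a steady push of about 10 newtons (5 is too loose, 18 too hard), kept up for two to three seconds so that I can spin on the wing nuts, and finish while still gripping and pressing it; leave the other grid, both pushers and the things around where they are.

Things in the scene. Friction and masses are not known exactly. Their poses are not given: they have to be found in the camera images.
- chipper: hand-push potato chipper, fixed: two rigid aluminium posts 28 mm wide, 16 deep, 116 high, centred at y = +-50 mm, a 72 mm gap between them (room for a finger), two white rails 51 mm high behind. Origin: on the worktop, midway between the posts, in the plane of their front faces. z up; x is the push direction, from the grid's side through the gap and along the rails.
- chipper_seat (a point): where the origin of a fully fitted grid lies, with the chipper's axes: 4 mm in front of the posts' faces, 12 mm above the worktop, midway between the posts. A grid still in front of the posts has a negative x here.
- stud_a (a point): root of the stud on the post at chipper y = +50 mm, on the post's face, 57 mm above the worktop. Each stud is 6 mm thick with a tapered end and stands out 25 mm towards the chipper's -x.
- stud_b (a point): root of the other stud, at chipper y = -50 mm, 57 mm above the worktop; same size.
- grid_coarse: orange cutting grid: upright steel plate 8 mm thick (x), 128 wide (y), 100 high (z), with widely spaced blades. Its orange grip, 12 mm thick, 60 wide, centred, 80 to 114 mm above the lower edge, is pinched from above across x. 12 mm holes at y = +-50 mm, 45 mm up, go over the studs. Either face may go to the posts. 0.24 kg. Origin: middle of the lower edge. Starts upright in either slot of the stand.
- grid_fine: blue cutting grid: upright steel plate 8 mm thick (x), 128 wide (y), 100 high (z), with closely spaced blades. Its blue grip, 12 mm thick, 60 wide, centred, 80 to 114 mm above the lower edge, is pinched from above across x. 12 mm holes at y = +-50 mm, 45 mm up, go over the studs. Either face may go to the posts. 0.24 kg. Origin: middle of the lower edge. Starts upright in either slot of the stand.
- pusher_coarse: orange pusher with 5 x 5 white teeth, loose, 60 mm wide, 88 high, 75 long; origin on its sole. One of the two pushers is in the chipper, between the rails, its origin about 120 mm behind the posts' front faces; the other stands spare on the worktop beside the rails, about 185 mm from the chipper's origin. Which is which varies; leave both alone.
- pusher_fine: blue pusher with 8 x 8 white teeth, loose, 60 mm wide, 88 high, 75 long; origin on its sole. One of the two pushers is in the chipper, between the rails, its origin about 120 mm behind the posts' front faces; the other stands spare on the worktop beside the rails, about 185 mm from the chipper's origin. Which is which varies; leave both alone.
- blade_stand: beech stand, fixed, 144 mm (x) by 100 mm (y), 43 mm high, with two slots 10.5 mm wide along its y at x = +37 and -37 mm; slot floors are 10 mm above the worktop. Origin: centre of its underside. A grid must rise 35 mm to be clear of its slot.
- egg_timer: red and cream kitchen timer, 62 mm across and 50 mm high, a bystander. Origin: centre of its underside.
- mill_2: small salt mill, 44 mm across and 90 mm high, a bystander. Origin: centre of its underside.

How it is judged:
On the way, in this order (a step that is already met when the one before it is completed fails the run):
1. the grid that matches the pusher in the chipper is lifted clear of the stand by the gripper (((horizontal distance between pusher_coarse and chipper below 0.15 m and contact force between grid_coarse and the fingers above 2 N and contact force between grid_coarse and blade_stand below 0.05 N and z of grid_coarse in the frame of blade_stand above 0.06 m) or (horizontal distance between pusher_fine and chipper below 0.15 m and contact force between grid_fine and the fingers above 2 N and contact force between grid_fine and blade_stand below 0.05 N and z of grid_fine in the frame of blade_stand above 0.06 m))), for 0.2 s.
2. that grid sits over the studs, flat against both posts, pressed with 5 to 18 N and held so for two seconds (((horizontal distance between pusher_coarse and chipper below 0.15 m and x of grid_coarse in the frame of chipper_seat between -0.003 and 0.003 m and y of grid_coarse in the frame of chipper_seat between -0.005 and 0.005 m and z of grid_coarse in the frame of chipper_seat between -0.005 and 0.005 m and angle between the x axis of grid_coarse and the x axis of chipper_seat, either way round below 0.05 rad and angle between the z axis of grid_coarse and the z axis of chipper_seat, either way round below 0.05 rad and contact force between grid_coarse and chipper between 5 and 18 N and contact force between grid_coarse and the fingers above 3 N and linear speed of grid_coarse below 0.02 m/s and contact force between grid_coarse and worktop below 0.1 N and distance of grid_fine from where it was at the start of the episode below 0.015 m) or (horizontal distance between pusher_fine and chipper below 0.15 m and x of grid_fine in the frame of chipper_seat between -0.003 and 0.003 m and y of grid_fine in the frame of chipper_seat between -0.005 and 0.005 m and z of grid_fine in the frame of chipper_seat between -0.005 and 0.005 m and angle between the x axis of grid_fine and the x axis of chipper_seat, either way round below 0.05 rad and angle between the z axis of grid_fine and the z axis of chipper_seat, either way round below 0.05 rad and contact force between grid_fine and chipper between 5 and 18 N and contact force between grid_fine and the fingers above 3 N and linear speed of grid_fine below 0.02 m/s and contact force between grid_fine and worktop below 0.1 N and distance of grid_coarse from where it was at the start of the episode below 0.015 m))), for 2 s.
At the end, for the whole second after the job is handed in: The matching grid is over both studs and flat on the posts (origin within 3 mm of the seat along the push, 5 mm sideways and in height, turned under 0.05 rad), still in the fingers, pressed on the chipper with 5 to 18 N and still; the other grid is in its slot (((horizontal distance between pusher_coarse and chipper below 0.15 m and x of grid_coarse in the frame of chipper_seat between -0.003 and 0.003 m and y of grid_coarse in the frame of chipper_seat between -0.005 and 0.005 m and z of grid_coarse in the frame of chipper_seat between -0.005 and 0.005 m and angle between the x axis of grid_coarse and the x axis of chipper_seat, either way round below 0.05 rad and angle between the z axis of grid_coarse and the z axis of chipper_seat, either way round below 0.05 rad and contact force between grid_coarse and chipper between 5 and 18 N and contact force between grid_coarse and the fingers above 3 N and linear speed of grid_coarse below 0.02 m/s and contact force between grid_coarse and worktop below 0.1 N and distance of grid_fine from where it was at the start of the episode below 0.015 m) or (horizontal distance between pusher_fine and chipper below 0.15 m and x of grid_fine in the frame of chipper_seat between -0.003 and 0.003 m and y of grid_fine in the frame of chipper_seat between -0.005 and 0.005 m and z of grid_fine in the frame of chipper_seat between -0.005 and 0.005 m and angle between the x axis of grid_fine and the x axis of chipper_seat, either way round below 0.05 rad and angle between the z axis of grid_fine and the z axis of chipper_seat, either way round below 0.05 rad and contact force between grid_fine and chipper between 5 and 18 N and contact force between grid_fine and the fingers above 3 N and linear speed of grid_fine below 0.02 m/s and contact force between grid_fine and worktop below 0.1 N and distance of grid_coarse from where it was at the start of the episode below 0.015 m))); the arm keeps its last pose, push and grip.
It fails at once if the other grid or a pusher is disturbed (moved more than 15 mm) ((horizontal distance between pusher_coarse and chipper below 0.15 m and distance of grid_fine from where it was at the start of the episode above 0.015 m) or (horizontal distance between pusher_fine and chipper below 0.15 m and distance of grid_coarse from where it was at the start of the episode above 0.015 m) or distance of any of pusher_coarse, pusher_fine from where it was at the start of the episode above 0.015 m).
It fails at once if the grid is rammed against the chipper (more than 40 N) (contact force between any of grid_coarse, grid_fine and chipper above 40 N).
It fails at once if a bystander is knocked (timer or salt mill moved more than 20 mm) (distance of any of egg_timer, mill_2 from where it was at the start of the episode above 0.02 m).
It also fails if it takes over 61 s, if anything falls off the work surface, if the arm or the gripper's body presses on something with over 40 N, if the wrist force passes 120 N, or if a joint passes its speed limit or range.

## Working session

There is one attempt and no reset: what is moved stays moved. The work goes in short steps, each a Python script; the robot and the scene stay as the last script left them, time stands still between calls to the robot, and variables do not carry over. Pictures are saved under pics/ and viewed, at most 10 in all, crops included, and the job is handed in when it is done.

```bash
mkdir -p pics; python3 - <<'E'
from bench import env, kinematics, monitor, eyes, job
import cv2,pickle
d={}
for n in ("side","top"):
    f=eyes.grab_frame(n); d[n]=f; cv2.imwrite(f"pics/{n}0.png",f["frame"][:,:,::-1]); print(n,f["mtx"],f["view"])
pickle.dump(d,open("f0.pkl","wb"))
print(monitor.sense(), env.hold_point_z)
E
```

```text
side [[477.3170049    0.         323.16244495]
 [  0.         477.3170049  237.5608087 ]
 [  0.           0.           1.        ]] [[ 0.96460604 -0.26357042 -0.00811282 -0.58558799]
 [-0.17551321 -0.61876817 -0.76571605 -0.02735217]
 [ 0.19680015  0.74003824 -0.6431276   1.09475332]
 [ 0.          0.          0.          1.        ]]
top [[598.23417631   0.         308.68499707]
 [  0.         598.23417631 240.16713426]
 [  0.           0.           1.        ]] [[ 0.02678194 -0.99959817 -0.00928601 -0.25726016]
 [-0.99609332 -0.02590378 -0.08442209  0.5068896 ]
 [ 0.08414762  0.01151072 -0.99638681  1.41116415]
 [ 0.          0.          0.          1.        ]]
{'clock': 0.1, 'joints': array([ 1.07454142e+00,  3.13395484e-01,  1.49836262e+00,  3.31973773e-05,
        1.33099708e+00, -2.23438506e-01]), 'qvel': array([-0.00012405, -0.00039495, -0.00386667, -0.00116187, -0.0017262 ,
       -0.00150147]), 'joint_efforts': array([ 1.74827586e-03, -4.12901473e+01, -2.60142267e+01, -1.34907236e-04,
        3.06278038e-03,  2.98389273e-05]), 'position': array([0.14137031, 0.50537144, 0.230791  ]), 'ee_rot': array([ 1.35989458e-01,  9.90710114e-01, -5.38357027e-04, -2.19769567e-04]), 'contact_force': array([-0.17662818, -0.076755  ,  0.13340687]), 'ft_torque': array([ 0.00319142, -0.01013072, -0.03629483]), 'gripper_force': 0.0, 'finger_gap': 1.000483869687476} 0.0187
```

View pics/top0.png

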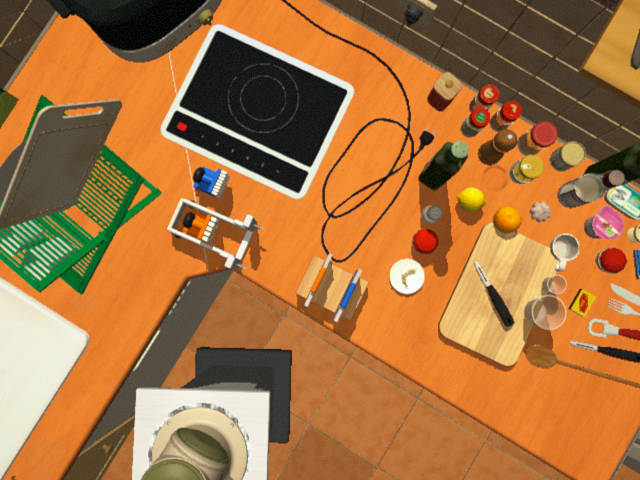

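View pics/side0.png

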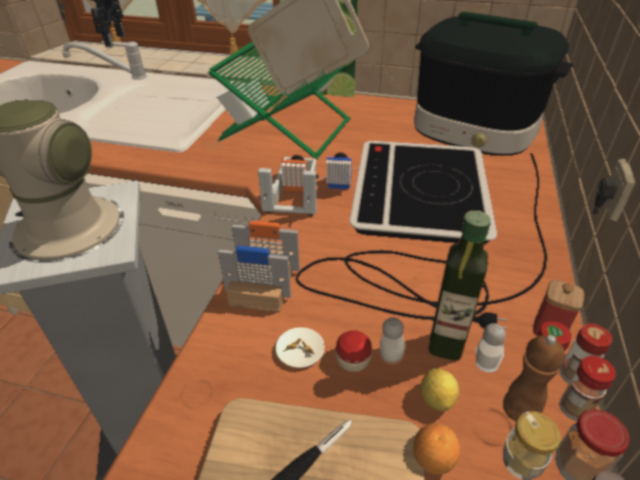

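The top view shows the orange pusher in the chipper at about (198,226) and the blue spare at (208,182). The orange grid is in the stand's left slot at (320,277), the blue in the right at (349,290). So the target is grid_coarse. I'll enlarge both views.

```bash
python3 - <<'E'
import cv2
t=cv2.imread("pics/top0.png")[180:330,160:380]; s=cv2.imread("pics/side0.png")[140:320,205:365]
cv2.imwrite("pics/tc.png",cv2.resize(t,None,fx=3.6,fy=3.6,interpolation=cv2.INTER_CUBIC))
cv2.imwrite("pics/sc.png",cv2.resize(s,None,fx=3.3,fy=3.3,interpolation=cv2.INTER_CUBIC))
E
```

```text
(no output)
```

View pics/tc.png

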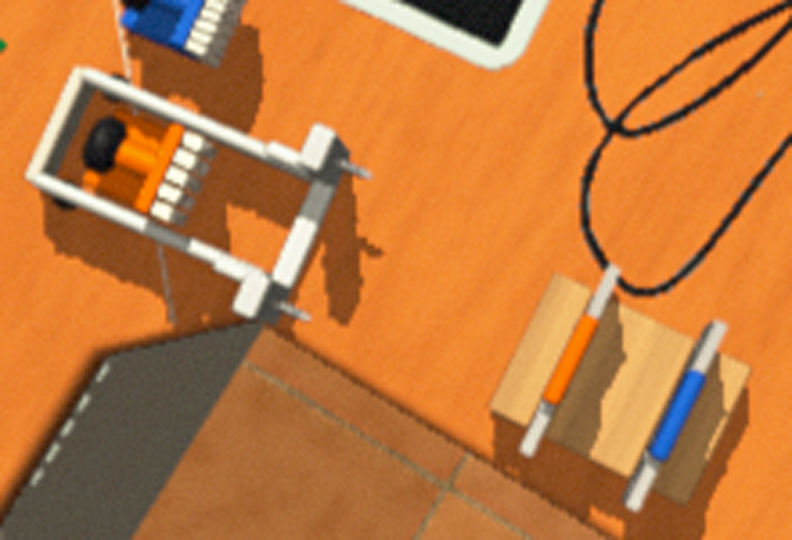

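View pics/sc.png

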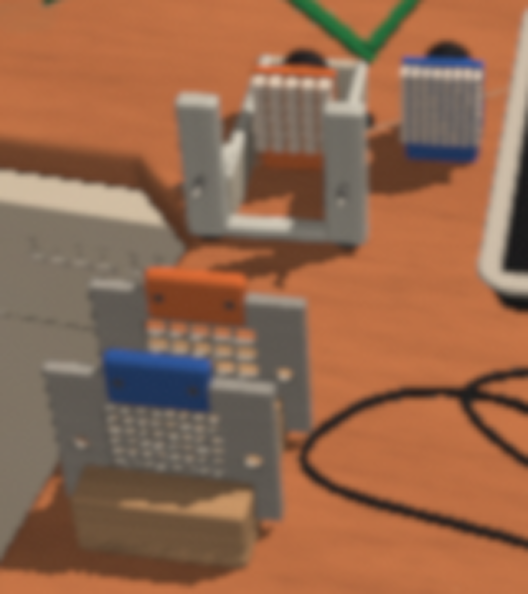

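The crops give these pixels:
- **Top crop:** stud tips at (369,174) and (308,318), orange grip corners around centre (572,360), and plate ends at (613,268) and (528,452).
- **Side crop:** stud holes and posts are visible, with post tops at (198,97) and (346,105).

```bash
cat > h.py <<'E'
import numpy as np
def ray(f,uv):
    R=f["view"][:3,:3];t=f["view"][:3,3]
    d=R.T@np.linalg.solve(f["mtx"],[uv[0],uv[1],1]); return -R.T@t,d
def atz(f,uv,z):
    c,d=ray(f,uv); return c+d*(z-c[2])/d[2]
def proj(f,p):
    q=f["mtx"]@(f["view"][:3,:3]@p+f["view"][:3,3]); return q[:2]/q[2]
E
python3 - <<'E'
import pickle,numpy as np
from h import *
d=pickle.load(open("f0.pkl","rb"));T=d["top"];S=d["side"]
t=lambda u,v:((u+.5)/3.6+160-.5,(v+.5)/3.6+180-.5)
s=lambda u,v:((u+.5)/3.3+205-.5,(v+.5)/3.3+140-.5)
P={}
for n,u,v,z in [("tipA",369,174,.057),("tipB",308,318,.057),("postA",322,147,.116),("postB",253,296,.116),("grip",572,360,.124),("gripN",590,318,.124),("gripS",553,402,.124),("plN",613,268,.110),("plS",528,452,.110),("bluegrip",680,415,.124),("chipbackL",32,175,.051),("chipbackR",80,70,.051)]:
    P[n]=atz(T,t(u,v),z); print(n,P[n].round(4))
for a,b in (("tipA","tipB"),("postA","postB"),("gripN","gripS"),("plN","plS")):
    v=P[a]-P[b]; m=(P[a]+P[b])/2; print(a,b,np.linalg.norm(v[:2]).round(4),"dir",np.degrees(np.arctan2(v[1],v[0])).round(2),m.round(4))
# side measures
for n,u,v,z in [("postA",346,106,.116),("postB",198,98,.116),("gripTop",197,276,.124),("plN",281,302,.110),("plS",110,283,.110),("hole+",284,374,.055),("studA",341,195,.057),("studB",197,188,.057)]:
    print("side",n,atz(S,s(u,v),z).round(4))
E
```

```text
tipA [ 0.5362 -0.1347  0.057 ]
tipB [ 0.4417 -0.0984  0.057 ]
postA [ 0.5462 -0.1102  0.116 ]
postB [ 0.4524 -0.0708  0.116 ]
grip [ 0.4179 -0.269   0.124 ]
gripN [ 0.444  -0.2794  0.124 ]
gripS [ 0.392  -0.2581  0.124 ]
plN [ 0.4759 -0.2931  0.11  ]
plS [ 0.3608 -0.2434  0.11  ]
bluegrip [ 0.3862 -0.3359  0.124 ]
chipbackL [0.5304 0.0859 0.051 ]
chipbackR [0.6004 0.0576 0.051 ]
tipA tipB 0.1012 dir -21.02 [ 0.4889 -0.1166  0.057 ]
postA postB 0.1018 dir -22.81 [ 0.4993 -0.0905  0.116 ]
gripN gripS 0.0562 dir -22.34 [ 0.418  -0.2687  0.124 ]
plN plS 0.1254 dir -23.37 [ 0.4184 -0.2683  0.11  ]
side postA [ 0.547  -0.1098  0.116 ]
side postB [ 0.454  -0.0727  0.116 ]
side gripTop [ 0.4191 -0.2733  0.124 ]
side plN [ 0.463  -0.2922  0.11  ]
side plS [ 0.3712 -0.248   0.11  ]
side hole+ [ 0.4619 -0.2921  0.055 ]
side studA [ 0.5377 -0.1266  0.057 ]
side studB [ 0.4449 -0.0915  0.057 ]
```

```bash
cat >> h.py <<'E'
from scipy.spatial.transform import Rotation as Ro
def down(yaw,flip=0):   # tool y along world yaw (deg), z down
    a=np.radians(yaw+180*flip); y=np.array([np.cos(a),np.sin(a),0]);z=np.array([0,0,-1.])
    return Ro.from_matrix(np.c_[np.cross(y,z),y,z]).as_quat()
def wray(f,uv):
    K=f["mtx"];R=f["view"][:3,:3];t=f["view"][:3,3]
    m=np.array([(uv[0]-K[0,2])/K[0,0],(uv[1]-K[1,2])/K[1,1]]);th=np.linalg.norm(m)
    return -R.T@t, R.T@np.r_[np.sin(th)*m/max(th,1e-9),np.cos(th)]
def watz(f,uv,z):
    c,d=wray(f,uv); return c+d*(z-c[2])/d[2]
E
python3 - <<'E'
from bench import env, kinematics, monitor, eyes, job
import cv2,pickle
from h import *
for fl in (0,1):
    for p in ([.418,-.269,.09],[.418,-.269,.22],[.496,-.098,.09],[.48,-.14,.22]): print(fl,p,kinematics.ik(p,down(67.3,fl)))
fl=min((0,1),key=lambda f:abs(kinematics.ik([.496,-.098,.09],down(67.3,f))[5]))
print(fl)
W={}
for n,p in (("wc",[.46,-.16,.23]),("wg",[.418,-.269,.22])):
    env.reach(p,down(67.3,fl)); W[n]=eyes.grab_frame("wrist"); cv2.imwrite(f"pics/{n}.png",W[n]["frame"][:,:,::-1])
pickle.dump(W,open("w.pkl","wb"))
print(monitor.sense()["clock"],W["wg"]["mtx"],W["wg"]["view"])
E
```

```text
0 [0.418, -0.269, 0.09] [-8.07977985e-01  4.17033534e-01  1.75588982e+00 -4.44089210e-16
  9.68669296e-01 -1.98258457e+00]
0 [0.418, -0.269, 0.22] [-8.07977985e-01  2.60713731e-01  1.59746168e+00 -4.44089210e-16
  1.28341724e+00 -1.98258457e+00]
0 [0.496, -0.098, 0.09] [-4.27175501e-01  4.32921267e-01  1.73062828e+00 -4.44089210e-16
  9.78043105e-01 -1.60178209e+00]
0 [0.48, -0.14, 0.22] [-5.18544264e-01  2.67110682e-01  1.58908686e+00 -4.44089210e-16
  1.28539512e+00 -1.69315085e+00]
1 [0.418, -0.269, 0.09] [-8.07977985e-01  4.17033534e-01  1.75588982e+00 -4.44089210e-16
  9.68669296e-01  1.15900808e+00]
1 [0.418, -0.269, 0.22] [-8.07977985e-01  2.60713731e-01  1.59746168e+00 -4.44089210e-16
  1.28341724e+00  1.15900808e+00]
1 [0.496, -0.098, 0.09] [-4.27175501e-01  4.32921267e-01  1.73062828e+00 -4.44089210e-16
  9.78043105e-01  1.53981057e+00]
1 [0.48, -0.14, 0.22] [-5.18544264e-01  2.67110682e-01  1.58908686e+00 -4.44089210e-16
  1.28539512e+00  1.44844180e+00]
1
3.35 [[371.64829954   0.         318.56517075]
 [  0.         371.64829954 242.50730879]
 [  0.           0.           1.        ]] [[-3.87444158e-01 -9.21892856e-01 -7.66150215e-04 -8.58586502e-02]
 [-8.89489981e-01  3.73607536e-01  2.63106408e-01  4.41400150e-01]
 [-2.42269679e-01  1.02620524e-01 -9.64766516e-01  4.97037546e-01]
 [ 0.00000000e+00  0.00000000e+00  0.00000000e+00  1.00000000e+00]]
```

View pics/wc.png

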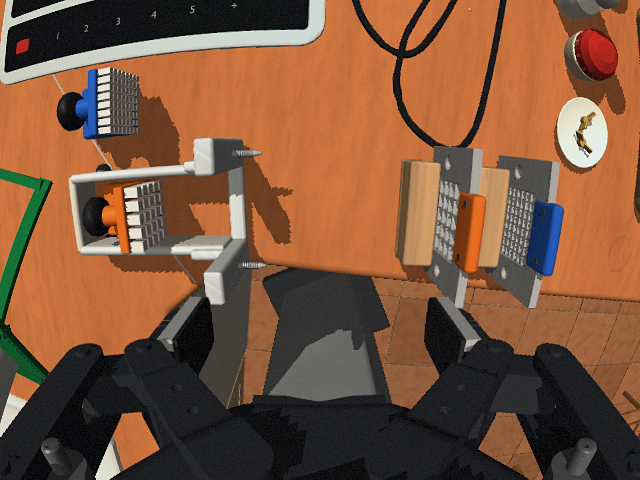

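View pics/wg.png

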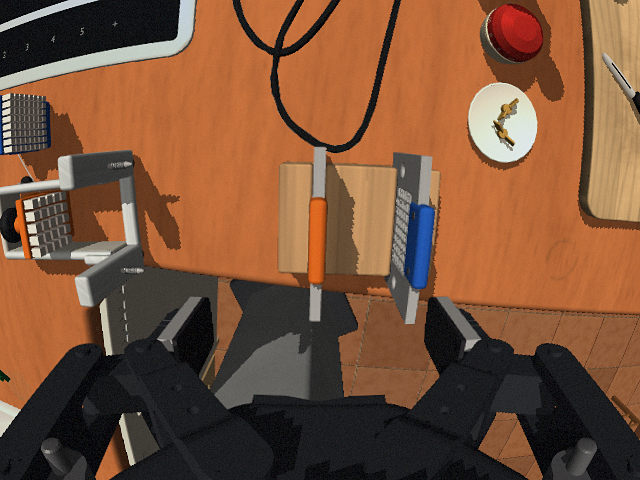

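The chipper view (wc) shows stud tips at about (261,153) and (266,265). The grid view (wg) shows the orange grip top at (309..327,198..284) and plate ends at (320,148) and (315,320).

```bash
python3 - <<'E'
import pickle,numpy as np,cv2
from h import *
d=pickle.load(open("w.pkl","rb"));G=d["wg"];C=d["wc"]
def pr(n,f,l):
    q=[watz(f,(u,v),z) for u,v,z in l]
    v=q[0]-q[1]; print(n,np.linalg.norm(v[:2]).round(4),np.degrees(np.arctan2(v[1],v[0])).round(2),((q[0]+q[1])/2).round(4))
pr("grip",G,[(319,198,.124),(317,284,.124)])
pr("plate",G,[(320,148,.110),(315,320,.110)])
pr("tipsC",C,[(261,153,.057),(266,265,.057)])
pr("tipsG",G,[(131,165,.057),(143,270,.057)])
c=C["frame"][125:315,180:300][:,:,::-1]; g=G["frame"][130:340,250:390][:,:,::-1]
c=cv2.resize(c,None,fx=3.1,fy=3.1,interpolation=cv2.INTER_CUBIC);g=cv2.resize(g,None,fx=2.8,fy=2.8,interpolation=cv2.INTER_CUBIC)
o=np.zeros((590,800,3),np.uint8);o[:c.shape[0],:c.shape[1]]=c;o[:g.shape[0],400:400+g.shape[1]]=g
cv2.imwrite("pics/wcrop.png",o)
E
```

```text
grip 0.0597 -24.11 [ 0.4199 -0.2693  0.124 ]
plate 0.1272 -24.45 [ 0.4188 -0.2683  0.11  ]
tipsC 0.1 -21.88 [ 0.4878 -0.1185  0.057 ]
tipsG 0.0989 -21.92 [ 0.4882 -0.1172  0.057 ]
```

View pics/wcrop.png

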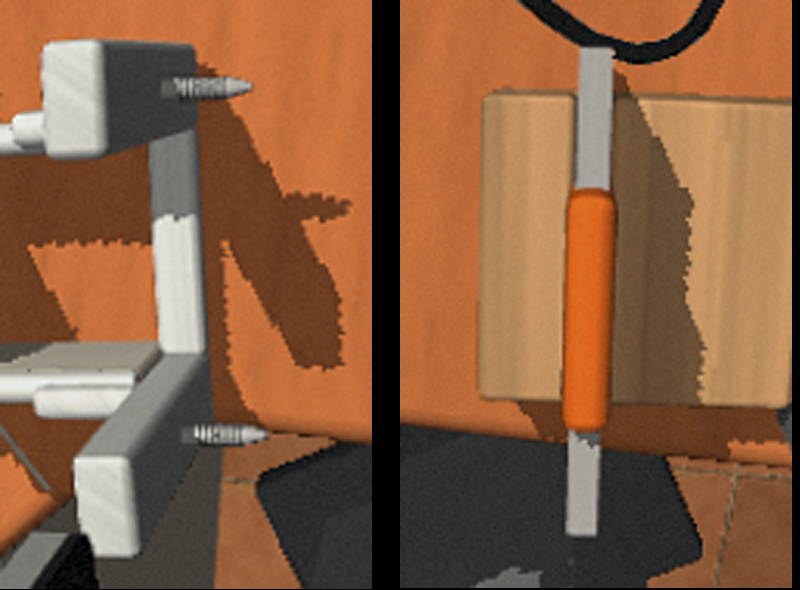

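The crop shows stud tips at (252,87) and (269,435), roots at (165,88) and (184,435), and post-top front edges at x = 104 and about 134. The grid ends are at (596,47) and (582,535).

```bash
python3 - <<'E'
import pickle,numpy as np,cv2
from h import *
d=pickle.load(open("w.pkl","rb"));G=d["wg"];C=d["wc"]
c=lambda u,v:((u+.5)/3.1+179.5,(v+.5)/3.1+124.5)
g=lambda u,v:((u-400+.5)/2.8+249.5,(v+.5)/2.8+129.5)
def pr(n,f,a,b,z):
    q=[watz(f,x,z) for x in (a,b)]
    v=q[0]-q[1]; print(n,np.linalg.norm(v[:2]).round(4),np.degrees(np.arctan2(v[1],v[0])).round(2),((q[0]+q[1])/2).round(4))
pr("tips",C,c(252,87),c(269,435),.057)
pr("roots",C,c(165,88),c(184,435),.057)
pr("posttop front",C,c(104,99),c(134,505),.116)
pr("post outer",C,c(104,41),c(138,553),.116)
pr("plate",G,g(596,47),g(582,535),.110)
pr("gripL",G,g(570,195),g(565,425),.122)
pr("gripR",G,g(614,195),g(606,425),.122)
E
```

```text
tips 0.1002 -21.63 [ 0.4879 -0.1187  0.057 ]
roots 0.1009 -22.15 [ 0.4976 -0.0957  0.057 ]
posttop front 0.0985 -21.97 [ 0.4983 -0.0953  0.116 ]
post outer 0.1248 -22.36 [ 0.4984 -0.0954  0.116 ]
plate 0.1289 -24.44 [ 0.419  -0.2681  0.11  ]
gripL 0.0574 -24.36 [ 0.4221 -0.264   0.122 ]
gripR 0.0574 -24.48 [ 0.4182 -0.2734  0.122 ]
```

```bash
python3 - <<'E'
from bench import env, kinematics, monitor, eyes, job
import cv2,pickle
from h import *
q=down(65.6,1)
env.reach([.4195,-.2687,.18],q)
print(env.movel([.4195,-.2687,.088],velocity=.08,guard=8))
env.close_gripper(60)
s=monitor.sense();print(s["finger_gap"],s["gripper_force"],s["position"],s["contact_force"])
env.movel([.4195,-.2687,.165],velocity=.06)
env.hold(.3)
s=monitor.sense();print(s["clock"],s["finger_gap"],s["gripper_force"],s["position"],s["contact_force"],s["ft_torque"])
# ~45 mm in front of seat, still raised
x=np.array([np.cos(np.radians(68)),np.sin(np.radians(68)),0])
p=np.array([.498,-.0955,.130])-.064*x
env.reach(p,down(68,1)); env.hold(.3)
f=eyes.grab_frame("wrist");cv2.imwrite("pics/w2.png",f["frame"][:,:,::-1])
pickle.dump(f,open("w2.pkl","wb"));s=monitor.sense();print(s["clock"],s["position"],s["contact_force"])
E
```

```text
False
0.13163789230251194 58.83150279521942 [ 0.41961495 -0.26879052  0.08812199] [ 0.29278373 -0.05865913  1.72053113]
7.3333 0.13069248197393135 58.5400664806366 [ 0.41946833 -0.26867021  0.16488848] [-0.22284069  0.22262796 -1.85418072] [-0.01973886 -0.01703127 -0.03069748]
8.2667 [ 0.47391442 -0.15543376  0.13015188] [ 0.31331369  0.28215015 -2.20776232]
```

View pics/w2.png

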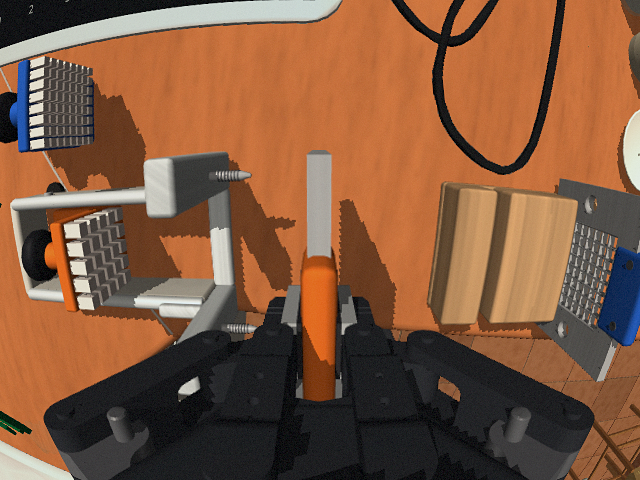

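The held grid's far end is at (319,152), with stud tips at (250,175) and about (257,328). The blue grid is undisturbed.

```bash
python3 - <<'E'
import pickle,numpy as np,cv2
from h import *
f=pickle.load(open("w2.pkl","rb"))
a=np.radians(68);x=np.array([np.cos(a),np.sin(a)]);y=np.array([-x[1],x[0]])
O=np.array([.498,-.0955])
def pr(n,u,v,z):
    p=watz(f,(u,v),z)[:2]-O; print(n,(1e3*np.array([p@x,p@y])).round(1))
pr("plate far top edge c",319,151,.152);pr("corner",330,151,.152);pr("corner",308,151,.152)
pr("plate at grip",320,247,.152)
pr("grip far",320,252,.166)
pr("tipA",250,175,.057);pr("rootA",213,176,.057);pr("tipB",257,328,.057)
c=f["frame"][135:345,200:345][:,:,::-1]
cv2.imwrite("pics/w2c.png",cv2.resize(c,None,fx=2.8,fy=2.8,interpolation=cv2.INTER_CUBIC))
E
```

```text
plate far top edge c [-64.9 -64.8]
corner [-68.5 -64.8]
corner [-61.3 -64.8]
plate at grip [-65.2 -32.5]
grip far [-65.1 -34.9]
tipA [-24.4 -49.5]
rootA [ -1.6 -49.6]
tipB [-23.6  50.5]
```

View pics/w2c.png

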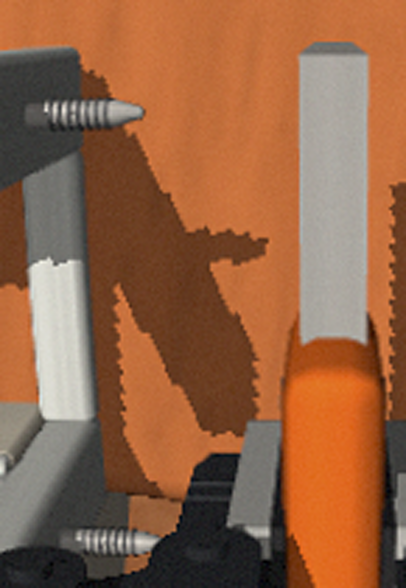

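Offset between the held grid and the studs is under 1 mm. I'll lower it and slide it over the studs with a force guard.

```bash
cat >> h.py <<'E'
A=np.radians(68);X=np.array([np.cos(A),np.sin(A),0]);Y=np.array([-X[1],X[0],0]);O=np.array([.498,-.0955,0])
def at(x,y,z): return O+x*X+y*Y+[0,0,z]
def rep(s,tag):
    F=s["contact_force"];M=s["ft_torque"];p=s["position"]-O
    print(tag,round(s["clock"],2),"F",np.round([F@X,F@Y,F[2]],2),"M",np.round([M@X,M@Y,M[2]],2),"p",np.round(1e3*np.array([p@X,p@Y,p[2]]),2))
E
python3 - <<'E'
from bench import env, kinematics, monitor, eyes, job
from h import *
env.movel(at(-.064,.0007,.090),velocity=.08); env.hold(.3); rep(monitor.sense(),"down")
r=env.movel(at(-.012,.0007,.090),velocity=.03,guard=4); env.hold(.2); rep(monitor.sense(),r)
if not r:
    r=env.movel(at(.002,.0007,.090),velocity=.01,guard=3); rep(monitor.sense(),r); env.hold(.3); rep(monitor.sense(),"rest")
E
```

```text
down 9.22 F [ 0.02 -0.11 -2.19] M [-0.01  0.04  0.01] p [-64.02   0.55  90.29]
False 11.3 F [-0.32  0.07 -1.63] M [-0.01 -0.03  0.02] p [-12.04   0.72  89.99]
True 12.15 F [-1.53 -0.59 -2.18] M [-0.06  0.24  0.08] p [-4.15  1.03 89.56]
rest 12.45 F [-1.58 -0.92 -1.77] M [-0.07  0.23  0.13] p [-4.15  1.36 89.14]
```

```bash
python3 - <<'E'
from bench import env, kinematics, monitor, eyes, job
from h import *
x=-.0040
for i in range(12):
    env.movel(at(x,.0007,.090),velocity=.01); env.hold(.25); s=monitor.sense(); rep(s,round(x*1e3,2))
    f=-(s["contact_force"]@X)
    if f>8.5: break
    x+=.0003 if f<6 else .00015
env.hold(.5);rep(monitor.sense(),"hold")
E
```

```text
-4.0 12.95 F [-3.12  0.87 -2.78] M [0.13 0.47 0.1 ] p [-4.07  0.84 89.94]
-3.7 13.45 F [-5.85  2.28 -2.3 ] M [0.22 0.77 0.15] p [-4.05  0.82 89.93]
-3.4 13.95 F [-7.15  1.67 -2.33] M [0.21 1.12 0.13] p [-4.08  0.84 89.91]
-3.25 14.45 F [-8.25  0.97 -2.9 ] M [0.22 1.26 0.16] p [-4.08  0.82 89.92]
-3.1 14.95 F [-8.93  2.24 -2.35] M [0.24 1.43 0.11] p [-4.06  0.82 89.94]
hold 15.45 F [-8.95  1.94 -2.62] M [0.29 1.38 0.1 ] p [-4.07  0.84 89.94]
```

```bash
python3 - <<'E'
from bench import env, kinematics, monitor, eyes, job
from h import *
import cv2
env.movel(at(-.0029,.0005,.090),velocity=.01); env.hold(1.3);rep(monitor.sense(),"hold"); env.hold(1.5); s=monitor.sense();rep(s,"hold"); print(s["gripper_force"],Ro.from_quat(s["ee_rot"]).as_matrix().round(4))
f=eyes.grab_frame("wrist");cv2.imwrite("pics/w3.png",cv2.resize(f["frame"][110:350,130:450,::-1],None,fx=2.5,fy=2.5,interpolation=cv2.INTER_CUBIC))
E
```

```text
hold 17.0 F [-10.07   3.08  -0.  ] M [0.46 1.63 0.12] p [-4.04  0.86 89.92]
hold 18.5 F [-10.49   4.46  -1.74] M [0.45 1.65 0.14] p [-4.03  0.84 89.95]
59.268041253089905 [[ 0.9273 -0.3742 -0.0038]
 [-0.3742 -0.9273 -0.0011]
 [-0.0031  0.0024 -1.    ]]
```

View pics/w3.png

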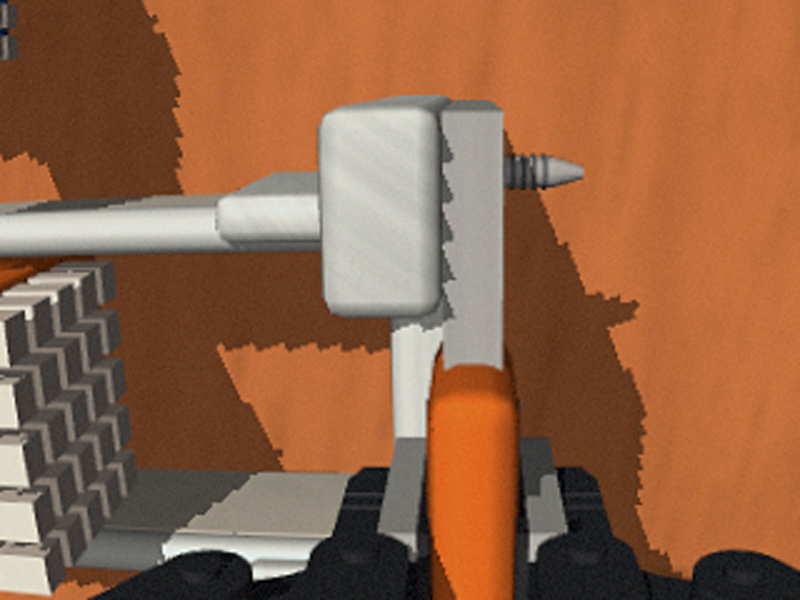

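The grid is flat on the posts, with the stud protruding through at (545,170) in the crop. I'll relieve the small side load, hold, check and hand in.

```bash
python3 - <<'E'
from bench import env, kinematics, monitor, eyes, job
from h import *
env.movel(at(-.0029,.0008,.090),velocity=.01)
for i in range(5): env.hold(.5); s=monitor.sense(); rep(s,"hold")
f=np.linalg.norm(s["contact_force"]-[0,0,-2.2])
print(f)
if 8<f<13.5: print(job.hand_in())
E
```

```text
hold 19.3 F [-9.47  1.47 -3.18] M [0.25 1.61 0.17] p [-4.05  0.84 89.93]
hold 19.8 F [-10.11   1.34  -1.76] M [0.22 1.61 0.08] p [-4.04  0.82 89.94]
hold 20.3 F [-10.3    1.89  -1.91] M [0.17 1.64 0.11] p [-4.05  0.82 89.93]
hold 20.8 F [-10.42   0.4   -2.65] M [0.25 1.61 0.1 ] p [-4.05  0.84 89.92]
hold 21.3 F [-9.99  1.52 -2.58] M [0.2  1.57 0.1 ] p [-4.05  0.84 89.94]
10.116098515960937
the job is handed in; nothing more can be done
None
```

The orange grid is over both studs and flat on the posts, still gripped and pressed at about 10 N for over 2 s; I handed the job in at about 21 s, and the hand-in call returned no verdict.

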